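# Post a failed board cassette through the slot of the reject box

## Robot

A 6-joint arm with a two-finger parallel gripper is mounted at the origin on the work surface. World frame = base frame: x ahead of the robot, y to its left, z up, the work surface at z = 0. Lengths are in m, angles in rad, forces in N, time in s.
With the tool pointing down it reaches from about 0.35 to 0.725 m from the base axis. Payload 4.3 kg.
Tool frame: the origin (TCP) lies midway between the tips of the shut fingers; the grasp point (between the pads) lies 19 mm behind it; z points along the fingers, y is the line along which they close (so a half turn about z gives the same grasp; the last joint's range is limited). The gripper opens to 85 mm and grips with 20 to 120 N. Pads are 22 mm wide; open, the fingers measure 114 mm over their backs; the gripper's body (76 mm by 85 mm) begins 54 mm behind the grasp point. The pads swing forward as they close: fully open they stand 13 mm farther back than shut.
Start: joints at [-1.393, 0.377, 0.081, 1.274, 0, 1.46], TCP at [0.163, -0.551, 0.231] pointing down, gripper open.
Joint ranges: [-2.72, 2.72], [-0.84, 1.66], [-1.02, 1.22], [-1.77, 2.12], [-1.37, 1.28], [-3.14, 3.14]. Speed limits (rad/s): [2.57, 2.57, 3.14, 3.14, 3.14, 3.14].

## Interface

Orientations are given as a unit quaternion [w, x, y, z].
In Python, from cell import robot gives the robot as it stands.
- The arm moves only by the tool drive_tool, never from a script. Its argument "motion" is one flat list of numbers, 7 for each row, row after row: the shift along the tool's x, y, z as a fraction of full scale, then the turn, a rotation vector about the tool's x, y, z as a fraction of full scale, then the gripper command: -1 is shut, 1 is fully open, values between are in proportion. In form: [tx, ty, tz, rx, ry, rz, grip, tx, ty, tz, rx, ry, rz, grip, ...]. A call has 1 to 8 rows; each row shifts and turns the commanded pose from where the row before left it, along the tool's axes as they then stand; what a row does not reach is not made up. Full scale, the value 1, is 300 mm for a shift and 45 degrees for a turn. A row lasts 1/12 s, in which the tool goes at most 41.7 mm and 7.16 degrees, less where a joint would pass 70% of its speed; a pose out of reach is approached as far as the arm can. A call with a number of a shift or a turn outside -1 to 1 is refused whole. A call with a gripper value outside its range is refused whole. The fingers move at their own pace and stop on an object; the grip force is fixed at half the most. Time passes only in rows, so rows that do not move let the fingers close. It gives the time, the measured TCP pose, the force, the opening and the grip force at its end, in the units of the state.
- robot.observe(): the state, without advancing time (a new reading comes with each control period).
- robot.get_image(name): name is "scene" or "top"; returns a dict with "img" (384x512x3 uint8, blue, green, red), "fx", "fy", "cx", "cy" (pixels), "dist_coeffs" ([k1, k2, p1, p2, k3] as OpenCV has them; the pictures are not rectified), "camera_from_world" (4x4, takes a point from world to camera coordinates). Camera axes: x right, y down, z forward; pixel columns grow to the right and rows downward; lengths in m; the calibration is good to about 2 mm. A picture is of the moment at which its call begins. There is no depth.
- robot.close_job(): hands the job in; it is judged then, once.
The state is a dict: "time": time; "joint_positions": joint angles; "dq": joint speeds; "tau": joint torques, N m; "tcp_pos": TCP position; "tool_rot": TCP orientation; "wrist_force": force on the tool from outside, world axes, zero at the start; "wrist_torque": the same for the moment, N m; "gripper_width": finger opening in m; "gripper_force": force on a finger pad.
Only numpy, scipy, OpenCV 4.12 (cv2) and the standard library are available. Lean on these libraries where they do the work, as an engineer would, in place of code of your own. Each camera call takes 0.05 s, during which the arm holds its last target. There are 200 camera calls.

## Task

The narrower of the two board cassettes standing in the grey rack has failed inspection. Take it out, feed it foot first, upright, into the slot on top of the reject box - gently, feeling for the slot rather than forcing it - and push it down past the spring roller until its top edge is flush with the slot plate or below it. Leave the wider cassette and the other loose things on the bench where they are.

Things in the scene. Friction and masses are not known exactly. Their poses are not given: they have to be found in the camera images.
- cassette: the narrow board cassette: a rigid black flat plate with green board faces, standing on edge in the rack; 10 mm thick (its x), 90 mm wide (its y), 110 mm tall (its z), square edges, about 0.14 kg. Origin at the centre of its underside. It and the wide cassette can be in either of the rack's two places
- cassette_top (a point): centre of the narrow cassette's top edge, 110 mm above its origin
- cassette_foot (a point): centre of the narrow cassette's underside
- wide_cassette: the other cassette, alike but 112 mm wide (its y); 10 mm thick, 110 mm tall, 0.17 kg. Origin at the centre of its underside. Stays in the rack
- rack: grey cassette rack, fixed, 140 mm (x) by 148 mm (y), origin at the centre of its underside; two places for upright cassettes at x = -37.5 and +37.5 mm, each a trough along y, 13 mm wide and 132 mm long, floor 8 mm and walls 38 mm above the bench. The cassettes' tops stand 118 mm above the bench
- reject_box: pale grey, closed reject box, fixed, 130 mm (x) by 150 mm (y), origin at the centre of its underside. Rack and box may stand either way round, left or right. Its floor is 4 mm thick; with the cassette flush its foot is still 14 mm above it
- lid: lid of the reject box with all it carries. Origin on the box axis, 116 mm above the bench; x, y as the box. On it lies an aluminium slot plate, 104 mm (x) by 124 mm (y), flat top 128 mm above the bench. Through its centre goes one square-edged slot, 13 mm wide (x), 100 mm long (y). A smooth wall guides the cassette on the slot's -x side
- lid_mid (a point): middle of the lid at the slot plate's top (128 mm above the bench): the slot's centre if the plate were not shifted. The plate was clamped by hand: it and its slot lie anywhere up to 14 mm to either side (+x or -x) of this point, not reported, to be found by sight or touch; in y and yaw it is true to the lid. It does not move when pushed
- lid_roller (a point): 20 mm below lid_mid, on the level of the axis of the spring roller (shifts with the plate): a 24 mm rubber roller along y on the slot's +x side that reaches 5 mm into the slot. From about 10 mm depth the cassette must be pushed in (some 5 to 15 N); the roller then holds it at any depth by friction, also when let go
- flux_bottle: small white bottle, 36 mm across, 85 mm tall, loose bystander
- clip_tray: low black tray, 85 x 60 x 22 mm, loose bystander
- wipes_carton: cardboard wipes carton, 115 x 230 x 75 mm, loose bystander
- screwdriver: screwdriver lying on the bench, loose bystander

How it is judged:
By the outcome, as a careful person would: the job done as asked, in the order asked, and still so for the second after the job is handed in, with the robot touching nothing.
It also fails if it takes over 72 s, if anything falls off the work surface, if the arm or the gripper's body presses on something with over 40 N, if the wrist force passes 120 N, or if a joint passes its speed limit or range.

## Working session

There is one attempt and no reset: what is moved stays moved. The work goes in short steps, Python scripts to look and compute and a tool call to move; the robot and the scene stay as the last step left them, time stands still between calls to the robot, and variables do not carry over. Pictures are saved under pics/ and viewed, at most 10 in all, crops included, and the job is handed in when it is done.

Besides the shell and the picture viewer there is one more tool, called as name(argument=value, ...) on one line, values as JSON. drive_tool: Moves the arm, as the interface text tells. Its arguments: {"type":"object","properties":{"motion":{"type":"array","items":{"type":"number"}}},"required":["motion"]}

```bash
mkdir -p pics; ls
python3 - <<'E'
from cell import robot
import cv2,numpy as np,pickle
d={}
for n in("scene","top"):
    d[n]=robot.get_image(n); cv2.imwrite(f"pics/{n}0.png",d[n]["img"])
    print(n,d[n]["fx"],d[n]["dist_coeffs"],np.round(d[n]["camera_from_world"],3).tolist())
pickle.dump(d,open("d0.pkl","wb"))
s=robot.observe();print(s)
E
```

```text
pics
scene 474.33636676960396 [0.06619921 0.         0.         0.         0.        ] [[0.682, 0.731, 0.003, -0.366], [0.628, -0.584, -0.515, -0.314], [-0.375, 0.353, -0.857, 1.534], [0.0, 0.0, 0.0, 1.0]]
top 467.1355962921856 [-0.15740118  0.          0.          0.          0.        ] [[0.029, -0.999, -0.016, -0.023], [-0.986, -0.026, -0.167, 0.555], [0.166, 0.021, -0.986, 1.318], [0.0, 0.0, 0.0, 1.0]]
{'time': 0.1, 'joint_positions': array([-1.39329103e+00,  3.78000951e-01,  7.97495480e-02,  1.27440258e+00,
        1.29157524e-05,  1.46052151e+00]), 'dq': array([ 0.00142328, -0.00307655,  0.00153967, -0.00174578,  0.00142093,
       -0.00020725]), 'tau': array([ 1.38465111e-03, -4.64693105e+01,  2.70582926e+01,  1.19859897e-02,
       -8.93109996e-05,  4.64988645e-06]), 'tcp_pos': array([ 0.16311684, -0.55075757,  0.23044421]), 'tool_rot': array([-9.28521517e-04,  9.89665249e-01,  1.43393976e-01, -2.47627138e-05]), 'wrist_force': array([1.18934109, 0.1277874 , 0.58782395]), 'wrist_torque': array([ 0.02548023, -0.00147924, -0.03095434]), 'gripper_force': 0.0, 'gripper_width': 0.08554267525374724}
```

View pics/scene0.png

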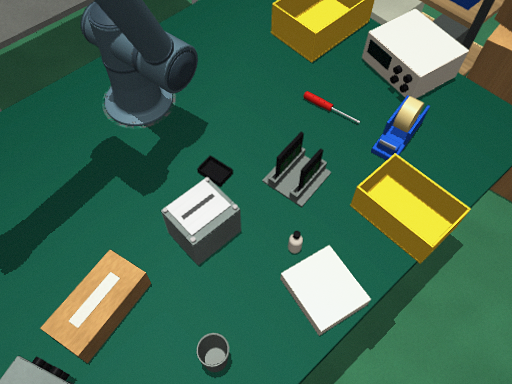

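View pics/top0.png

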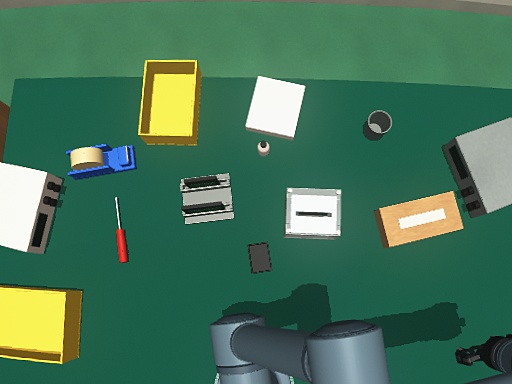

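The scene view shows the rack near (297,172) with two cassettes, and the box near (202,218). In the top view the rack is at (207,198) and the slot at (313,214). I'll rectify both onto the plane of the tops.

```bash
cat > h.py <<'E'
import cv2,numpy as np,pickle
def K(c): return np.array([[c["fx"],0,c["cx"]],[0,c["fy"],c["cy"]],[0,0,1.]])
def ray(c,uv,z):
    n=cv2.undistortPoints(np.float64(uv).reshape(-1,1,2),K(c),np.array(c["dist_coeffs"]))[:,0]
    T=np.array(c["camera_from_world"]);R,t=T[:3,:3],T[:3,3];o=-R.T@t
    d=np.c_[n,np.ones(len(n))]@R
    return o+d*((z-o[2])/d[:,2])[:,None]
def ortho(c,z,x0,x1,y0,y1,s):
    # rows: x decreasing, cols: y decreasing ; s px/m
    xs=np.arange(x1,x0,-1/s);ys=np.arange(y1,y0,-1/s)
    X,Y=np.meshgrid(xs,ys,indexing="ij");P=np.stack([X,Y,0*X+z],-1).reshape(-1,3)
    T=np.array(c["camera_from_world"])
    uv=cv2.projectPoints(P,cv2.Rodrigues(T[:3,:3])[0],T[:3,3],K(c),np.array(c["dist_coeffs"]))[0].reshape(X.shape+(2,)).astype(np.float32)
    return cv2.remap(c["img"],uv[...,0],uv[...,1],cv2.INTER_CUBIC)
E
python3 - <<'E'
from h import *
d=pickle.load(open("d0.pkl","rb"))
for n,uv in(("top",[[207,198],[313,214]]),("scene",[[297,160],[200,205]])): print(n,ray(d[n],uv,.118).round(3).tolist())
p=ray(d["top"],[[207,198],[313,214]],.118)
rows=[]
for n in("top","scene"):
    r=[ortho(d[n],z,q[0]-.12,q[0]+.12,q[1]-.12,q[1]+.12,1200)[:288,:288] for q,z in zip(p,(.118,.128))]
    rows.append(np.hstack(r))
im=np.vstack(rows);cv2.imwrite("pics/o.png",im);print(im.shape)
E
```

```text
top [[0.532, 0.143, 0.118], [0.495, -0.151, 0.118]]
scene [[0.564, 0.135, 0.118], [0.495, -0.144, 0.118]]
(576, 576, 3)
```

View pics/o.png

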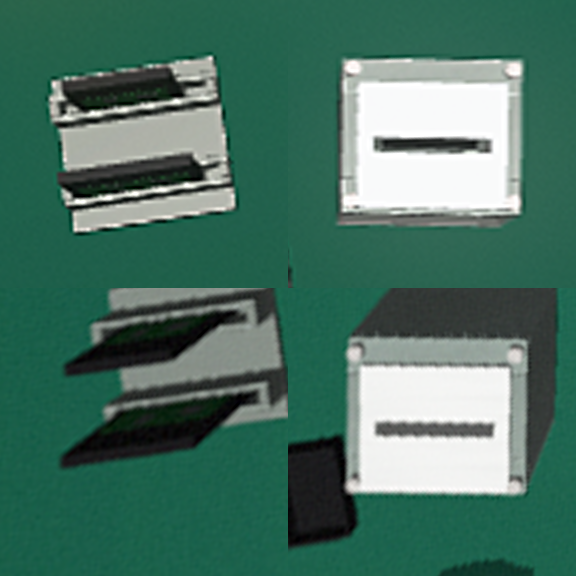

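The narrow cassette is the farther one: its top edge runs from about (62,80) to (180,68) in the crop, about 95 mm, against 120 mm for the nearer one. The slot runs from (374,144) to (492,147). Next I measure precisely.

Run:
```python
from h import *
d=pickle.load(open("d0.pkl","rb"))
# slot + plate
for n in("top","scene"):
    c=d[n];S=4000;y1,x1=-.07,.58
    o=ortho(c,.128,.42,x1,-.23,y1,S);g=cv2.cvtColor(o,cv2.COLOR_BGR2GRAY)
    m=(g>215).astype(np.uint8);k,l,st,_=cv2.connectedComponentsWithStats(m)
    b=1+st[1:,4].argmax();m=(l==b).astype(np.uint8)
    cs,hi=cv2.findContours(m,cv2.RETR_CCOMP,cv2.CHAIN_APPROX_NONE)
    for q in sorted(cs,key=cv2.contourArea)[-2:]:
        (u,v),(w,h),a=cv2.minAreaRect(q);print(n,"centre",round(x1-v/S,4),round(y1-u/S,4),"size",round(w/S,4),round(h/S,4),"ang",round(a,2))
# lid corners screws / cassette zoom
A=[cv2.convertScaleAbs(ortho(d["top"],.118,.54,.61,.08,.22,2800),alpha=2.2),
   cv2.convertScaleAbs(ortho(d["scene"],.118,.48,.62,.08,.22,2800),alpha=2.2)]
im=np.vstack([A[0][:196,:392],A[1][:392,:392]]);
B=ortho(d["top"],.128,.40,.60,-.25,-.06,2060)[:,:391];im2=np.zeros((im.shape[0],391,3),np.uint8);im2[:min(B.shape[0],588)]=cv2.convertScaleAbs(B,alpha=.9)[:588]
im=np.hstack([im,im2]);print(im.shape);cv2.imwrite("pics/z.png",im)
```

```text
top centre 0.4945 -0.1507 size 0.1006 0.0156 ang 0.6
top centre 0.4932 -0.1498 size 0.1469 0.1083 ang 0.6
scene centre 0.4977 -0.1525 size 0.102 0.0158 ang 0.55
scene centre 0.4979 -0.1483 size 0.133 0.1041 ang 0.73
(588, 783, 3)
```

View pics/z.png

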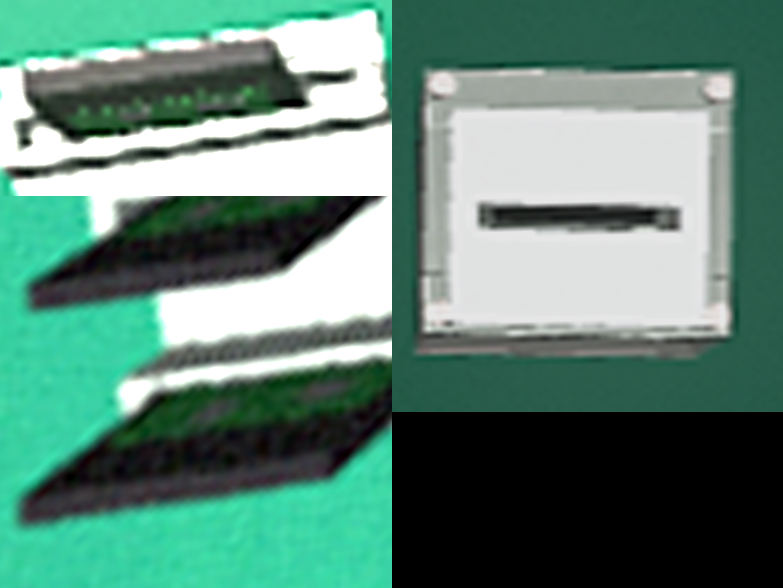

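The narrow cassette's top centre is at about (0.589, 0.1655) with yaw about 8°. The slot centre is at about (0.496, -0.1515) with yaw about -0.6°. First I turn the tool, then carry it over.

drive_tool(motion=[0, 0, 0, 0, 0, -0.155, 1, 0, 0, 0, 0, 0, -0.155, 1, 0, 0, 0, 0, 0, -0.155, 1, 0, 0, 0, 0, 0, -0.155, 1, 0, 0, 0, 0, 0, -0.155, 1, 0, 0, 0, 0, 0, -0.155, 1, 0, 0, 0, 0, 0, -0.155, 1, 0, 0, 0, 0, 0, -0.155, 1])

```text
time: 0.77
tcp_pos: [0.1631, -0.551, 0.2307]
tool_rot: [-0.001, 0.806, 0.592, 0.0]
wrist_force: [0.6, -0.5, 0.7]
gripper_width: 0.0855
gripper_force: 0.0
```

drive_tool(motion=[0, 0, 0, 0, 0, -0.143, 1, 0, 0, 0, 0, 0, -0.143, 1, 0, 0, 0, 0, 0, -0.143, 1, 0, 0, 0, 0, 0, -0.142, 1, 0.09, 0.072, 0, 0, 0, 0, 1, 0.09, 0.072, 0, 0, 0, 0, 1, 0.09, 0.072, 0, 0, 0, 0, 1, 0.09, 0.072, 0, 0, 0, 0, 1])

```text
time: 1.43
tcp_pos: [0.234, -0.4308, 0.2307]
tool_rot: [-0.0, 0.657, 0.754, 0.0]
wrist_force: [0.6, 0.3, 1.0]
gripper_width: 0.0852
gripper_force: 0.0
```

drive_tool(motion=[0.09, 0.072, 0, 0, 0, 0, 1, 0.09, 0.072, 0, 0, 0, 0, 1, 0.09, 0.072, 0, 0, 0, 0, 1, 0.09, 0.072, 0, 0, 0, 0, 1, 0.09, 0.072, 0, 0, 0, 0, 1, 0.09, 0.072, 0, 0, 0, 0, 1, 0.09, 0.072, 0, 0, 0, 0, 1, 0.09, 0.072, 0, 0, 0, 0, 1])

```text
time: 2.1
tcp_pos: [0.3751, -0.1928, 0.2311]
tool_rot: [-0.0, 0.656, 0.755, -0.0]
wrist_force: [0.2, -0.3, -0.0]
gripper_width: 0.0851
gripper_force: 0.0
```

drive_tool(motion=[0.09, 0.072, 0, 0, 0, 0, 1, 0.09, 0.072, 0, 0, 0, 0, 1, 0.09, 0.072, 0, 0, 0, 0, 1, 0.09, 0.072, 0, 0, 0, 0, 1, 0.09, 0.072, 0, 0, 0, 0, 1, 0.09, 0.072, 0, 0, 0, 0, 1, 0.09, 0.072, 0, 0, 0, 0, 1, 0, 0, 0, 0, 0, 0, 1])

```text
time: 2.77
tcp_pos: [0.5005, 0.0182, 0.2307]
tool_rot: [-0.0, 0.654, 0.757, 0.001]
wrist_force: [0.9, -1.5, -0.1]
gripper_width: 0.0856
gripper_force: 0.0
```

drive_tool(motion=[0.089, 0.073, 0, 0, 0, 0, 1, 0.089, 0.073, 0, 0, 0, 0, 1, 0.089, 0.073, 0, 0, 0, 0, 1, 0.089, 0.073, 0, 0, 0, 0, 1, 0.089, 0.073, 0, 0, 0, 0, 1, 0, 0, 0, 0, 0, 0, 1, 0, 0, 0, 0, 0, 0, 1])

```text
time: 3.35
tcp_pos: [0.5883, 0.1618, 0.23]
tool_rot: [-0.0, 0.655, 0.755, -0.001]
wrist_force: [-0.6, 0.3, -0.6]
gripper_width: 0.0852
gripper_force: 0.0
```

```bash
cat > snap.py <<'E'
import sys
from cell import robot
from h import *
d={n:robot.get_image(n) for n in("scene","top")};pickle.dump(d,open(sys.argv[1]+".pkl","wb"))
s=robot.observe();print(s["time"],s["tcp_pos"].round(4),s["tool_rot"].round(4),s["wrist_force"].round(1),s["gripper_width"])
x,y=float(sys.argv[2]),float(sys.argv[3])
im=[]
for n in d:
    T=np.array(d[n]["camera_from_world"])
    u,v=cv2.projectPoints(np.array([[x,y,.13]]),cv2.Rodrigues(T[:3,:3])[0],T[:3,3],K(d[n]),np.array(d[n]["dist_coeffs"]))[0].ravel()
    u,v=int(u),int(v);c=d[n]["img"][v-55:v+55,u-40:u+40];print(n,"crop origin",u-40,v-55,"x5")
    im.append(cv2.resize(c,None,fx=5,fy=5,interpolation=cv2.INTER_CUBIC))
cv2.imwrite(f"pics/{sys.argv[1]}.png",cv2.convertScaleAbs(np.hstack(im),alpha=1.3))
E
python3 snap.py g1 .588 .165
```

```text
3.45 [0.5876 0.1602 0.2308] [-3.000e-04  6.563e-01  7.545e-01 -8.000e-04] [-0.3 -0.9 -0.7] 0.08530047229410884
scene crop origin 271 101 x5
top crop origin 159 122 x5
```

View pics/g1.png

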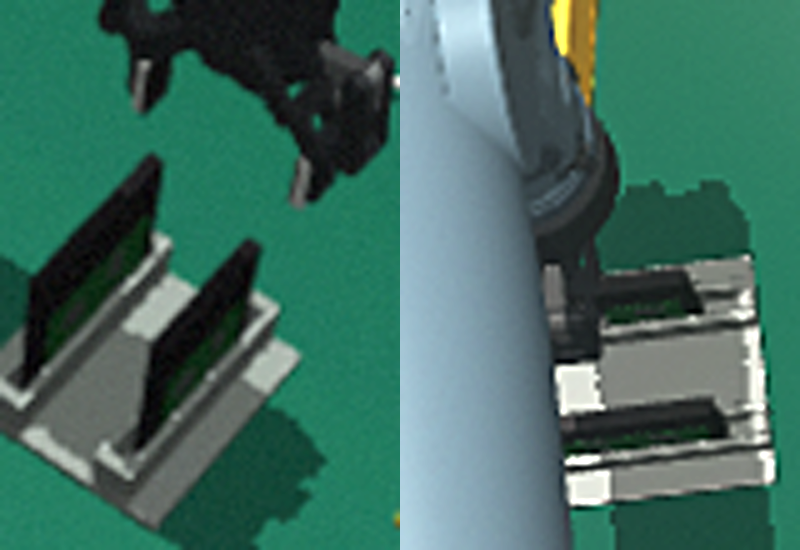

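The scene crop shows the open pads ((145,108) and (300,205)) straddling the line above the narrow cassette, which is the right-hand one. I shift slightly and descend.

drive_tool(motion=[0.016, 0.005, 0, 0, 0, 0, 1, 0, 0, 0.08, 0, 0, 0, 1, 0, 0, 0.08, 0, 0, 0, 1, 0, 0, 0.08, 0, 0, 0, 1, 0, 0, 0.08, 0, 0, 0, 1, 0, 0, 0.08, 0, 0, 0, 1, 0, 0, 0.085, 0, 0, 0, 1, 0, 0, 0, 0, 0, 0, 1])

```text
time: 4.12
tcp_pos: [0.5847, 0.1643, 0.081]
tool_rot: [-0.003, 0.657, 0.754, -0.004]
wrist_force: [-1.1, -0.4, -0.6]
gripper_width: 0.0854
gripper_force: 0.0
```

drive_tool(motion=[0, 0, 0, 0, 0, 0, 0.2, 0, 0, 0, 0, 0, 0, -0.2, 0, 0, 0, 0, 0, 0, -0.4, 0, 0, 0, 0, 0, 0, -0.5, 0, 0, 0, 0, 0, 0, -0.6, 0, 0, 0, 0, 0, 0, -0.6])

```text
time: 4.62
tcp_pos: [0.5898, 0.1662, 0.0868]
tool_rot: [0.001, 0.656, 0.755, 0.001]
wrist_force: [-0.5, -0.2, -0.2]
gripper_width: 0.0175
gripper_force: 0.0
```

drive_tool(motion=[0, 0, 0, 0, 0, 0, -0.7, 0, 0, 0, 0, 0, 0, -0.75, 0, 0, 0, 0, 0, 0, -0.8, 0, 0, 0, 0, 0, 0, -1, 0, 0, 0, 0, 0, 0, -1, 0, 0, 0, 0, 0, 0, -1, 0, 0, 0, 0, 0, 0, -1])

```text
time: 5.2
tcp_pos: [0.5894, 0.1661, 0.0861]
tool_rot: [0.0, 0.656, 0.755, 0.0]
wrist_force: [-0.6, 0.3, 2.8]
gripper_width: 0.0094
gripper_force: 58.9
```

drive_tool(motion=[0, 0, -0.05, 0, 0, 0, -1, 0, 0, -0.09, 0, 0, 0, -1, 0, 0, -0.1, 0, 0, 0, -1, 0, 0, -0.1, 0, 0, 0, -1, 0, 0, -0.1, 0, 0, 0, -1, 0, 0, -0.09, 0, 0, 0, -1, 0, 0, 0, 0, 0, 0.096, -1, 0, 0, 0, 0, 0, 0.096, -1])

```text
time: 5.87
tcp_pos: [0.59, 0.1662, 0.2466]
tool_rot: [0.001, 0.712, 0.702, 0.001]
wrist_force: [-0.7, -1.1, -2.6]
gripper_width: 0.009
gripper_force: 59.3
```

drive_tool(motion=[0, 0, 0, 0, 0, 0, -1, 0, 0, 0, 0, 0, 0, -1])

```text
time: 6.03
tcp_pos: [0.5884, 0.1659, 0.2438]
tool_rot: [-0.001, 0.711, 0.704, -0.001]
wrist_force: [1.1, 0.8, -2.4]
gripper_width: 0.0093
gripper_force: 59.3
```

```bash
cat > rel.py <<'E'
import sys
from cell import robot
import numpy as np
from scipy.spatial.transform import Rotation as R
s=robot.observe();q=s["tool_rot"];r=R.from_quat([q[1],q[2],q[3],q[0]]);M=r.as_matrix()
print(s["time"],s["tcp_pos"].round(4),"F",s["wrist_force"].round(1),"T",s["wrist_torque"].round(2),"w",s["gripper_width"])
print("heading",np.degrees(np.arctan2(M[1,0],M[0,0])),"axis z",M[:,2].round(4))
h=np.radians(float(sys.argv[4]));G=np.array([[np.cos(h),np.sin(h),0],[np.sin(h),-np.cos(h),0],[0,0,-1]])
print("turn",(R.from_matrix(M.T@G).as_rotvec()/(np.pi/4)).round(4))
t=np.array([float(a) for a in sys.argv[1:4]])-s["tcp_pos"];print("shift now-axes",(M.T@t/.3).round(4),"final-axes",(G.T@t/.3).round(4))
E
python3 rel.py .4965 -.151 .246 89.4
```

```text
6.0333 [0.5884 0.1659 0.2438] F [ 1.1  0.8 -2.4] T [-0.02  0.02 -0.03] w 0.009304064150977807
heading 89.44846745188657 axis z [-2.1e-03 -5.0e-04 -1.0e+00]
turn [-0.0027  0.0006  0.0011]
shift now-axes [-1.0591 -0.2963 -0.0063] final-axes [-1.0594 -0.2954 -0.0074]
```

drive_tool(motion=[-0.0883, -0.0246, 0, 0, 0, 0, -1, -0.0883, -0.0246, 0, 0, 0, 0, -1, -0.0883, -0.0246, 0, 0, 0, 0, -1, -0.0883, -0.0246, 0, 0, 0, 0, -1, -0.0883, -0.0246, 0, 0, 0, 0, -1, -0.0883, -0.0246, 0, 0, 0, 0, -1, -0.0883, -0.0246, 0, 0, 0, 0, -1, -0.0883, -0.0246, 0, 0, 0, 0, -1])

```text
time: 6.7
tcp_pos: [0.5264, -0.0462, 0.2439]
tool_rot: [-0.001, 0.71, 0.704, -0.001]
wrist_force: [0.6, 0.4, -0.7]
gripper_width: 0.0092
gripper_force: 59.2
```

drive_tool(motion=[-0.0883, -0.0246, 0, 0, 0, 0, -1, -0.0883, -0.0246, 0, 0, 0, 0, -1, -0.0883, -0.0246, 0, 0, 0, 0, -1, -0.0883, -0.0246, 0, 0, 0, 0, -1, 0, 0, 0.05, 0, 0, 0, -1, 0, 0, 0.035, 0, 0, 0, -1, 0, 0, 0, 0, 0, 0, -1, 0, 0, 0, 0, 0, 0, -1])

```text
time: 7.37
tcp_pos: [0.4958, -0.1504, 0.2182]
tool_rot: [-0.001, 0.711, 0.703, -0.001]
wrist_force: [-0.9, 0.1, -1.7]
gripper_width: 0.0091
gripper_force: 59.1
```

```bash
python3 rel.py .4965 -.151 .216 89.4; python3 snap.py s1 .495 -.15
```

```text
7.3667 [ 0.4958 -0.1504  0.2182] F [-0.9  0.1 -1.7] T [0.01 0.04 0.02] w 0.00910207315686228
heading 89.39648697195688 axis z [-0.0029  0.0013 -1.    ]
turn [-0.0038 -0.0016 -0.0001]
shift now-axes [-0.002   0.0025  0.0073] final-axes [-0.002   0.0025  0.0073]
7.4667 [ 0.4969 -0.1505  0.2195] [-1.000e-04  7.107e-01  7.035e-01 -1.000e-04] [ 0.2  0.3 -1.5] 0.009225635838612658
scene crop origin 157 149 x5
top crop origin 273 158 x5
```

View pics/s1.png

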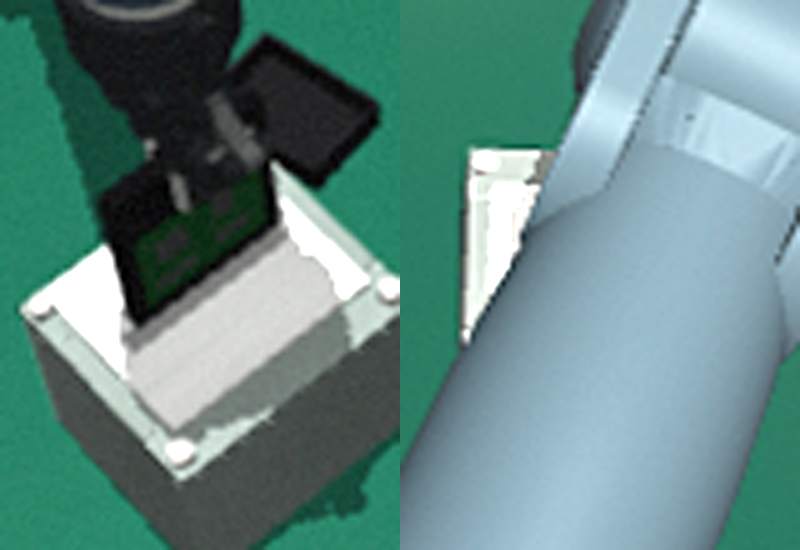

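The scene crop shows the cassette just over the slot. Its foot's visible edge runs from about (138,325) to (283,228) in the crop. I measure that edge against the slot in the same camera.

Run:
```python
from h import *
d0=pickle.load(open("d0.pkl","rb"))["scene"];d=pickle.load(open("s1.pkl","rb"))["scene"]
g=cv2.cvtColor(d["img"],cv2.COLOR_BGR2GRAY)
big=cv2.resize(g,None,fx=8,fy=8,interpolation=cv2.INTER_CUBIC).astype(float)
pts=[]
for u in np.arange(157+30,157+55,1.):
    col=big[:,int((u+.5)*8)]
    v0=149+(325-(u-157-28)*5*.68)/5   # near edge
    seg=col[int((v0-5)*8):int((v0+5)*8)]
    i=np.argmax(np.diff(cv2.GaussianBlur(seg.reshape(-1,1),(1,9),0).ravel()));pts.append((u,(int((v0-5)*8)+i+1)/8-.5))
p=np.array(pts);f=np.polyfit(p[:,0],p[:,1],1);res=p[:,1]-np.polyval(f,p[:,0]);print("fit",f,"res",res.round(1))
k=abs(res)<.7;f=np.polyfit(p[k,0],p[k,1],1)
for z in(.1395,.1415,.1435):
    w=ray(d,[[190,np.polyval(f,190)],[210,np.polyval(f,210)]],z);dx=w[1]-w[0]
    print(z,w.round(4).tolist(),"x at y=-.1525:",round(w[0,0]+dx[0]/dx[1]*(-.1525-w[0,1]),4),"ang",np.degrees(np.arctan2(dx[0],dx[1])))
print("foot corner", ray(d,[[157+138/5,149+325/5],[157+283/5,149+228/5]],.1415).round(4).tolist())
for dd,n in((d0,"slot0"),):
    o=ortho(dd,.128,.42,.58,-.23,-.07,4000);gg=cv2.cvtColor(o,cv2.COLOR_BGR2GRAY)
    for y in(-.13,-.1525,-.175):
        c=gg[:,int((-.07-y)*4000)].astype(float)[220:440];e=np.diff(cv2.GaussianBlur(c.reshape(-1,1),(1,15),0).ravel());print(n,y,"edges x",.58-(220+np.argmin(e))/4000,.58-(220+np.argmax(e))/4000,c.min())
```

```text
fit [ -0.68403846 340.10865385] res [-0.2  0.4  0.  -0.1 -0.5  0.1 -0.2 -0.5 -0.7 -0.2 -0.6  3.6 -1.1 -0.3
 -0.6  3.3 -1.2 -0.7 -0.9  3.1 -1.5 -0.8 -1.1  2.7 -1.8]
0.1395 [[0.5, -0.1773, 0.1395], [0.5015, -0.1144, 0.1395]] x at y=-.1525: 0.5006 ang 1.4377783034304419
0.1415 [[0.501, -0.1778, 0.1415], [0.5026, -0.1151, 0.1415]] x at y=-.1525: 0.5016 ang 1.4377783034304286
0.1435 [[0.502, -0.1784, 0.1435], [0.5036, -0.1158, 0.1435]] x at y=-.1525: 0.5027 ang 1.4377783034305156
foot corner [[0.5006, -0.1944, 0.1415], [0.5066, -0.1068, 0.1415]]
slot0 -0.13 edges x 0.5035 0.49224999999999997 83.0
slot0 -0.1525 edges x 0.5035 0.49149999999999994 79.0
slot0 -0.175 edges x 0.503 0.49149999999999994 77.0
```

drive_tool(motion=[-0.005, 0.003, 0, 0, 0, 0, -1, 0, 0, 0.01, 0, 0, 0, -1, 0, 0, 0.01, 0, 0, 0, -1, 0, 0, 0.01, 0, 0, 0, -1, 0, 0, 0.004, 0, 0, 0, -1, 0, 0, 0.004, 0, 0, 0, -1, 0, 0, 0, 0, 0, 0, -1])

```text
time: 8.05
tcp_pos: [0.4976, -0.1522, 0.2075]
tool_rot: [-0.0, 0.711, 0.703, -0.0]
wrist_force: [0.1, 0.1, -2.5]
gripper_width: 0.0094
gripper_force: 59.2
```

drive_tool(motion=[0, 0, 0.004, 0, 0, 0, -1, 0, 0, 0.004, 0, 0, 0, -1, 0, 0, 0.004, 0, 0, 0, -1, 0, 0, 0, 0, 0, 0, -1])

```text
time: 8.38
tcp_pos: [0.4977, -0.1523, 0.2041]
tool_rot: [-0.0, 0.711, 0.703, -0.0]
wrist_force: [0.2, -0.0, -1.2]
gripper_width: 0.0093
gripper_force: 59.2
```

No contact force yet, with the foot at about the plate level. I continue in small steps.

drive_tool(motion=[0, 0, 0.004, 0, 0, 0, -1, 0, 0, 0.004, 0, 0, 0, -1, 0, 0, 0.004, 0, 0, 0, -1, 0, 0, 0, 0, 0, 0, -1])

```text
time: 8.72
tcp_pos: [0.4976, -0.1523, 0.2004]
tool_rot: [-0.0, 0.711, 0.703, -0.0]
wrist_force: [0.1, 0.2, -1.9]
gripper_width: 0.0088
gripper_force: 59.2
```

drive_tool(motion=[0, 0, 0.004, 0, 0, 0, -1, 0, 0, 0.004, 0, 0, 0, -1, 0, 0, 0, 0, 0, 0, -1])

```text
time: 8.97
tcp_pos: [0.4977, -0.1523, 0.198]
tool_rot: [-0.0, 0.711, 0.703, -0.0]
wrist_force: [-0.6, 0.5, -2.7]
gripper_width: 0.0098
gripper_force: 59.2
```

The foot is about 8 mm into the slot with no force. Now I press on past the roller, watching the forces.

drive_tool(motion=[0, 0, 0.005, 0, 0, 0, -1, 0, 0, 0.005, 0, 0, 0, -1, 0, 0, 0.005, 0, 0, 0, -1, 0, 0, 0.005, 0, 0, 0, -1, 0, 0, 0, 0, 0, 0, -1])

```text
time: 9.38
tcp_pos: [0.4976, -0.1522, 0.1919]
tool_rot: [-0.0, 0.711, 0.703, -0.0]
wrist_force: [-0.5, 0.2, -0.8]
gripper_width: 0.0089
gripper_force: 59.2
```

drive_tool(motion=[0, 0, 0.006, 0, 0, 0, -1, 0, 0, 0.006, 0, 0, 0, -1, 0, 0, 0.006, 0, 0, 0, -1, 0, 0, 0.006, 0, 0, 0, -1, 0, 0, 0, 0, 0, 0, -1])

```text
time: 9.8
tcp_pos: [0.497, -0.1525, 0.1864]
tool_rot: [0.0, 0.711, 0.703, -0.001]
wrist_force: [-4.8, 1.0, 9.4]
gripper_width: 0.0091
gripper_force: 60.9
```

drive_tool(motion=[0, 0, 0.008, 0, 0, 0, -1, 0, 0, 0.008, 0, 0, 0, -1, 0, 0, 0.008, 0, 0, 0, -1, 0, 0, 0.008, 0, 0, 0, -1, 0, 0, 0, 0, 0, 0, -1])

```text
time: 10.22
tcp_pos: [0.4966, -0.1524, 0.175]
tool_rot: [-0.001, 0.711, 0.703, -0.001]
wrist_force: [-5.8, -1.0, 1.1]
gripper_width: 0.009
gripper_force: 59.6
```

drive_tool(motion=[0, 0, 0.008, 0, 0, 0, -1, 0, 0, 0.008, 0, 0, 0, -1, 0, 0, 0.008, 0, 0, 0, -1, 0, 0, 0.008, 0, 0, 0, -1, 0, 0, 0.008, 0, 0, 0, -1, 0, 0, 0, 0, 0, 0, -1])

```text
time: 10.72
tcp_pos: [0.4965, -0.1521, 0.1626]
tool_rot: [-0.001, 0.711, 0.703, -0.001]
wrist_force: [-4.8, -0.9, -0.4]
gripper_width: 0.0092
gripper_force: 59.7
```

drive_tool(motion=[0, 0, 0.012, 0, 0, 0, -1, 0, 0, 0.012, 0, 0, 0, -1, 0, 0, 0.012, 0, 0, 0, -1, 0, 0, 0.012, 0, 0, 0, -1, 0, 0, 0.012, 0, 0, 0, -1, 0, 0, 0.012, 0, 0, 0, -1, 0, 0, 0.008, 0, 0, 0, -1, 0, 0, 0, 0, 0, 0, -1])

```text
time: 11.38
tcp_pos: [0.4963, -0.152, 0.1384]
tool_rot: [-0.001, 0.711, 0.703, -0.001]
wrist_force: [-5.7, -1.1, -1.1]
gripper_width: 0.0091
gripper_force: 59.5
```

drive_tool(motion=[0, 0, 0, 0, 0, 0, -0.6, 0, 0, 0, 0, 0, 0, -0.3, 0, 0, 0, 0, 0, 0, 0, 0, 0, 0, 0, 0, 0, 0, 0, 0, 0, 0, 0, 0, 0, 0, 0, 0, 0, 0, 0, 0])

```text
time: 11.88
tcp_pos: [0.4983, -0.1524, 0.1397]
tool_rot: [0.0, 0.711, 0.703, 0.0]
wrist_force: [-0.1, -0.3, 0.5]
gripper_width: 0.0432
gripper_force: 0.0
```

drive_tool(motion=[0, 0, -0.06, 0, 0, 0, 0, 0, 0, -0.06, 0, 0, 0, 0, 0, 0, -0.06, 0, 0, 0, 0, 0, 0, 0, 0, 0, 0, -1, 0, 0, 0, 0, 0, 0, -1, 0, 0, 0, 0, 0, 0, -1, 0, 0, 0, 0, 0, 0, -1, 0, 0, 0, 0, 0, 0, -1])

```text
time: 12.55
tcp_pos: [0.497, -0.152, 0.1923]
tool_rot: [-0.001, 0.711, 0.703, -0.0]
wrist_force: [-0.4, 0.1, 0.5]
gripper_width: -0.0
gripper_force: 0.0
```

```bash
python3 rel.py .4965 -.152 .175 89.4; python3 snap.py s2 .495 -.15
```

```text
12.55 [ 0.497  -0.152   0.1923] F [-0.4  0.1  0.5] T [ 0.    0.02 -0.04] w -4.258440043913738e-05
heading 89.34348426929431 axis z [-2.e-03  8.e-04 -1.e+00]
turn [-0.0026 -0.001  -0.0013]
shift now-axes [-0.0001 -0.0016  0.0576] final-axes [-0.0001 -0.0017  0.0576]
12.65 [ 0.4972 -0.1521  0.1926] [-7.000e-04  7.111e-01  7.031e-01 -3.000e-04] [ 0.4 -0.2 -1. ] -0.00019515519111952274
scene crop origin 157 149 x5
top crop origin 273 158 x5
```

View pics/s2.png

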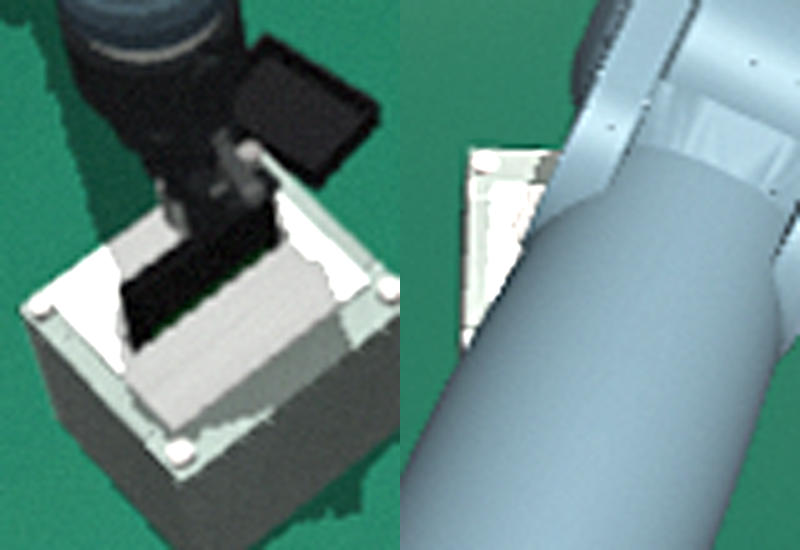

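The crop shows the cassette standing upright in the slot, held by the roller with about 40 mm showing, and the shut fingers above its middle. Next I press its top edge down.

drive_tool(motion=[0, 0, 0.02, 0, 0, 0, -1, 0, 0, 0.02, 0, 0, 0, -1, 0, 0, 0.015, 0, 0, 0, -1, 0, 0, 0.01, 0, 0, 0, -1, 0, 0, 0.01, 0, 0, 0, -1, 0, 0, 0.01, 0, 0, 0, -1, 0, 0, 0, 0, 0, 0, -1])

```text
time: 13.23
tcp_pos: [0.4975, -0.1523, 0.1677]
tool_rot: [-0.0, 0.711, 0.703, -0.0]
wrist_force: [-0.1, -0.1, -0.1]
gripper_width: -0.0002
gripper_force: 0.0
```

drive_tool(motion=[0, 0, 0.01, 0, 0, 0, -1, 0, 0, 0.01, 0, 0, 0, -1, 0, 0, 0.01, 0, 0, 0, -1, 0, 0, 0.01, 0, 0, 0, -1, 0, 0, 0.01, 0, 0, 0, -1, 0, 0, 0, 0, 0, 0, -1])

```text
time: 13.73
tcp_pos: [0.4978, -0.1525, 0.153]
tool_rot: [0.0, 0.711, 0.703, -0.0]
wrist_force: [1.0, -0.1, 0.7]
gripper_width: -0.0001
gripper_force: 0.1
```

drive_tool(motion=[0, 0, 0.008, 0, 0, 0, -1, 0, 0, 0.008, 0, 0, 0, -1, 0, 0, 0.008, 0, 0, 0, -1, 0, 0, 0.008, 0, 0, 0, -1, 0, 0, 0.008, 0, 0, 0, -1])

```text
time: 14.15
tcp_pos: [0.4979, -0.1525, 0.1413]
tool_rot: [0.0, 0.711, 0.703, -0.0]
wrist_force: [-2.5, -0.7, 5.3]
gripper_width: -0.0001
gripper_force: 2.7
```

```bash
python3 rel.py .4965 -.152 .128 89.4; python3 snap.py s3 .495 -.15
```

```text
14.15 [ 0.4979 -0.1525  0.1413] F [-2.5 -0.7  5.3] T [-0.    0.49  0.04] w -6.909542204924561e-05
heading 89.34210794291208 axis z [ 4.e-04 -6.e-04 -1.e+00]
turn [ 0.0005  0.0008 -0.0013]
shift now-axes [ 0.0017 -0.0046  0.0445] final-axes [ 0.0017 -0.0045  0.0445]
14.25 [ 0.4978 -0.1525  0.141 ] [ 2.000e-04  7.112e-01  7.030e-01 -1.000e-04] [-0.5 -0.8  2.9] 0.00014451295761489332
scene crop origin 157 149 x5
top crop origin 273 158 x5
```

View pics/s3.png

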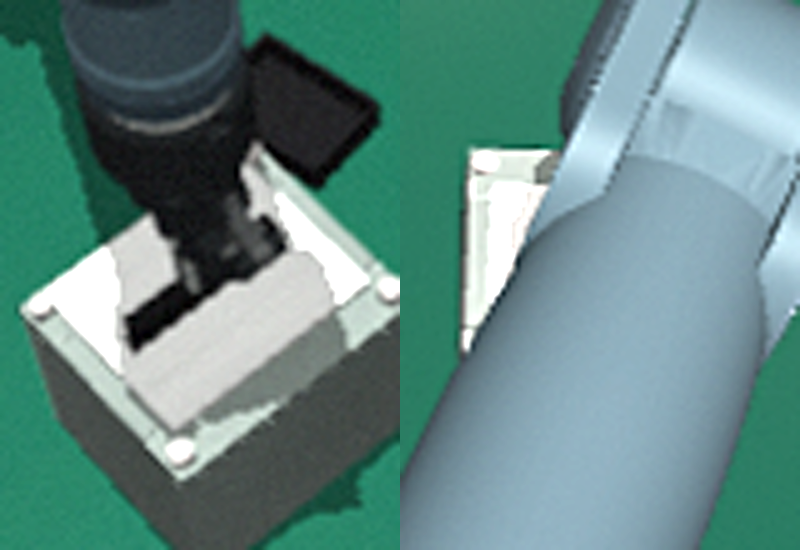

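The top edge now shows only a short strip ((125,320) to (285,240)), with the fingers on it. I carry on down to the plate.

drive_tool(motion=[0, 0, 0.008, 0, 0, 0, -1, 0, 0, 0.008, 0, 0, 0, -1, 0, 0, 0.008, 0, 0, 0, -1, 0, 0, 0.008, 0, 0, 0, -1, 0, 0, 0.004, 0, 0, 0, -1])

```text
time: 14.67
tcp_pos: [0.4979, -0.1525, 0.1303]
tool_rot: [0.0, 0.711, 0.703, -0.0]
wrist_force: [-2.3, -0.7, 5.1]
gripper_width: -0.0002
gripper_force: 2.8
```

drive_tool(motion=[0, 0, 0.003, 0, 0, 0, -1, 0, 0, 0.003, 0, 0, 0, -1])

```text
time: 14.83
tcp_pos: [0.4979, -0.1524, 0.1286]
tool_rot: [0.0, 0.711, 0.703, -0.0]
wrist_force: [-3.3, -0.5, 5.2]
gripper_width: -0.0002
gripper_force: 2.7
```

drive_tool(motion=[0, 0, 0.003, 0, 0, 0, -1, 0, 0, 0.002, 0, 0, 0, -1])

```text
time: 15.0
tcp_pos: [0.4979, -0.1525, 0.1276]
tool_rot: [0.0, 0.711, 0.703, 0.0]
wrist_force: [-3.9, 0.5, 11.6]
gripper_width: 0.0001
gripper_force: 6.0
```

drive_tool(motion=[0, 0, 0.003, 0, 0, 0, -1, 0, 0, 0.002, 0, 0, 0, -1])

```text
time: 15.17
tcp_pos: [0.4979, -0.1527, 0.1266]
tool_rot: [0.001, 0.711, 0.703, -0.0]
wrist_force: [-5.8, 0.6, 14.4]
gripper_width: 0.0
gripper_force: 10.2
```

drive_tool(motion=[0, 0, 0.003, 0, 0, 0, -1, 0, 0, 0.003, 0, 0, 0, -1])

```text
time: 15.33
tcp_pos: [0.4978, -0.1528, 0.1256]
tool_rot: [0.001, 0.711, 0.703, -0.0]
wrist_force: [-7.8, 0.7, 20.3]
gripper_width: -0.0001
gripper_force: 11.6
```

The force is rising on the plate. I lift off and swing aside to inspect.

drive_tool(motion=[0, 0, -0.02, 0, 0, 0, -1, 0, 0, -0.08, 0, 0, 0, -1, 0, 0, -0.1, 0, 0, 0, -1, 0, 0, -0.1, 0, 0, 0, -1, -0.12, 0, 0, 0, 0, 0, -1, -0.12, 0, 0, 0, 0, 0, -1, -0.12, 0, 0, 0, 0, 0, -1, -0.12, 0, 0, 0, 0, 0, -1])

```text
time: 16.0
tcp_pos: [0.4965, -0.2976, 0.2136]
tool_rot: [0.0, 0.711, 0.703, 0.0]
wrist_force: [0.2, -0.3, -0.8]
gripper_width: 0.0002
gripper_force: 0.0
```

```bash
python3 snap.py s4 .495 -.15
python3 - <<'E'
from h import *
d=pickle.load(open("s4.pkl","rb"));d0=pickle.load(open("d0.pkl","rb"))
cells=[]
for n in("scene","top"):
  for dd in(d0,d): cells.append(cv2.convertScaleAbs(ortho(dd[n],.128,.455,.54,-.22,-.085,2900)[:245,:390],alpha=1.0))
cv2.imwrite("pics/f.png",np.vstack([np.hstack(cells[:2]),np.hstack(cells[2:])]))
E
```

```text
16.1 [ 0.4962 -0.3013  0.2128] [ 1.000e-03  7.131e-01  7.011e-01 -5.000e-04] [-0.6  0.1  0.2] 9.130246744378449e-05
scene crop origin 157 149 x5
top crop origin 273 158 x5
```

View pics/f.png

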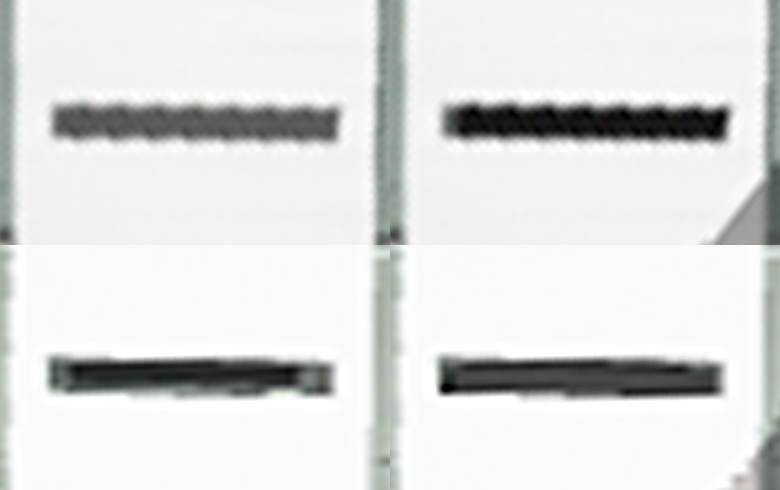

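The cassette sits within the slot outline in both views, with no visible protrusion. I check this numerically by comparing the slot's -x edge in the scene view before and after, since a protrusion would shift it over the plate.

```bash
python3 - <<'E'
from h import *
d=pickle.load(open("s4.pkl","rb"));d0=pickle.load(open("d0.pkl","rb"))
G=[cv2.cvtColor(ortho(a["scene"],.128,.455,.54,-.22,-.085,4000),cv2.COLOR_BGR2GRAY).astype(float) for a in(d0,d)]
for ya,yb in((-.112,-.122),(-.13,-.14),(-.145,-.155),(-.165,-.175),(-.182,-.192)):
    r=[]
    for g in G:
        p=g[:,int((-.085-ya)*4000):int((-.085-yb)*4000)].mean(1);c=p[60:270];i=c.argmin()
        h=(c.min()+240)/2
        lo=i+np.argmax(c[i:]>h);hi=i-np.argmax(c[i::-1]>h)
        r+= [round((.54-(60+hi)/4000)*1e3,2),round((.54-(60+lo)/4000)*1e3,2)]
    print(ya,"before +x,-x:",r[:2],"after:",r[2:])
E
python3 rel.py .5 -.15 .2 89.4|head -1
```

```text
-0.112 before +x,-x: [np.float64(503.75), np.float64(492.5)] after: [np.float64(503.75), np.float64(492.75)]
-0.13 before +x,-x: [np.float64(503.5), np.float64(492.25)] after: [np.float64(503.5), np.float64(492.5)]
-0.145 before +x,-x: [np.float64(503.5), np.float64(492.0)] after: [np.float64(503.5), np.float64(492.25)]
-0.165 before +x,-x: [np.float64(503.0), np.float64(491.75)] after: [np.float64(503.0), np.float64(492.0)]
-0.182 before +x,-x: [np.float64(503.0), np.float64(491.5)] after: [np.float64(503.0), np.float64(491.75)]
16.1 [ 0.4962 -0.3013  0.2128] F [-0.6  0.1  0.2] T [0.07 0.01 0.01] w 9.130246744378449e-05
```

```bash
python3 -c "
from cell import robot
print(robot.close_job())"
```

```text
the job is handed in; nothing more can be done
None
```

The narrow cassette is in the reject box slot, upright and pushed past the roller. Camera checks show no part of it above the slot plate (to about 0.5 mm), the highest wrist force I read was about 22 N, nothing else was handled, and the job was handed in at about 16 s.

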